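Clamp a lithographic stone with the ratchet clamp

TASK

Stand the tall wooden packing board upright on the clamp bed, between the jaw and the stone, and let go of it. Then hold the lever by its upright grip and pump it in full strokes, so that the ratchet advances the jaw one tooth a stroke, until the stone is firmly clamped against the stop bar: quit at the first stroke that ends clearly stiff, for more would chip the stone. Leave the lever swung back to its rest and let go; move the jaw by its lever only, and disturb nothing else.

Things in the scene. Friction and masses are not known exactly. Their poses are not given: they have to be found in the camera images.
- bed_slot (a point): Ratchet clamp fixed to the table: dark steel bed 400 (x) x 130 (y) x 12 mm with its parts. Point: middle of the bed's upper face. x: the way the jaw advances, to the stone and stop bar; y: left of that; z up. A stop bar, 40 mm high, stands across the bed beyond the stone; its place varies and is NOT measured (2 to 17 mm beyond the stone).
- jaw: Sliding grey jaw with a steel front plate, top 36 mm above the bed; axes as the clamp (body origin under the bed's middle when fully back). The wheel drives it through a stiff spring: 4 mm forward a tooth, it cannot go back.
- jaw_front (a point): Centre of the jaw's front plate (94 mm wide), on the face that presses the board, 18.5 mm above the bed; axes as the clamp.
- lever_axis (a point): Vertical axis about which the toothed wheel (20 teeth) and the lever turn, 130 mm behind the bed's middle on its middle line; the point is 40 mm above the bed. Axes as the clamp. Once the stone meets the stop, each further tooth adds about 35 N of squeeze.
- lever (a joint): Lever angle, rad: 0 rest stop, 0.54 far stop; grows counter-clockwise seen from above, the grip going the way the jaw advances. First 0.12 rad is free play, then the wheel turns; the tooth clicks home at 0.44 to 0.46. So swing to about 0.50, and back below 0.09 to catch the next tooth: one tooth a stroke. The lever stays where left.
- lever_grip (a point): Upright black round grip at the lever's end, 24 mm in diameter, 55 mm tall; point 98 mm above the bed, 35 mm above the arm, 105 mm from the axis; at rest the arm points to the clamp's -y, leaning 0.27 rad to -x. Push to hold the lever at 0.50, above that of the first, free stroke: up to 1.5 N while the stone still slides; quit once it is 3.5 N or more, up to 9 N (15 to 75 N squeeze after return); 11 N chips the stone (90 N).
- board_mid (a point): Centre (half-way up) of the loose wooden packing board, 22 mm thick (its x) x 90 mm wide (its y) x 84 mm tall (z), 0.12 kg, standing on edge on the table at the start. It goes in with its thickness along the clamp's x; jaw and stone are only 36 mm high, so it can be held by its upper half.
- board: The same board; origin at the centre of its underside, same axes.
- stone: Grey-tan lithographic stone block 110 (x) x 96 (y) x 36 mm, about 1 kg, loose on the bed with x along the clamp; origin at the centre of its underside. The gap between the jaw's front and the stone is 29 to 32 mm at the start.
- offcut: flat wooden offcut 30x70x18, lying on the table (bystander: leave alone)
- ink_roller: big black ink roller with two wooden handles, lying on the table (bystander: leave alone)
- ink_tin: low metal ink tin (bystander: leave alone)
- gum_jar: amber glass jar with black lid (bystander: leave alone)
- water_bowl: metal bowl (bystander: leave alone)
- palette_knife: flat spatula (bystander: leave alone)
- flat_brush: brush lying on the table (bystander: leave alone)
- crayon_cup: white cup (bystander: leave alone)

How it is judged:
On the way, in this order (a step that is already met when the one before it is completed fails the run):
1. the board stands upright on the bed between jaw and stone, released (x of board_mid in the frame of bed_slot between -0.02 and 0.04 m and y of board_mid in the frame of bed_slot between -0.025 and 0.025 m and z of board_mid in the frame of bed_slot between 0.036 and 0.047 m and angle between board_mid's own z axis and vertical below 0.1 rad and angle between the x axis of board_mid and the x axis of bed_slot, either way round below 0.15 rad and contact force between the fingers and board below 0.1 N and contact force between jaw and board below 10 N), for 0.2 s.
2. the pumped jaw presses the board and stone firmly against the stop (at least 15 N) (contact force between jaw and board above 15 N), for 0.2 s.
At the end, for the whole second after the job is handed in: The board stands upright (within 0.1 rad) and square (0.15 rad) on the bed between jaw and stone, within 25 mm of the bed's middle line; the jaw squeezes it with 15 to 75 N; the stone lies flat and at rest; the lever is back within 0.12 rad of its rest stop (x of board_mid in the frame of bed_slot between -0.02 and 0.04 m and y of board_mid in the frame of bed_slot between -0.025 and 0.025 m and z of board_mid in the frame of bed_slot between 0.036 and 0.047 m and angle between board_mid's own z axis and vertical below 0.1 rad and angle between the x axis of board_mid and the x axis of bed_slot, either way round below 0.15 rad and contact force between jaw and board between 15 and 75 N and value of joint lever below 0.12 rad and angle between stone's own z axis and vertical below 0.05 rad and linear speed of each of stone, board below 0.01 m/s); the robot touches nothing.
It fails at once if the jaw squeezes the stone with more than 90 N (contact force between jaw and board above 90 N).
It fails at once if the robot pushes the jaw itself (over 6 N) (contact force between any of the fingers, the arm and jaw above 6 N).
It fails at once if the stone is tipped up (angle between stone's own z axis and vertical above 0.15 rad).
It fails at once if a bystander is moved more than 20 mm (distance of any of offcut, ink_roller, ink_tin, gum_jar, water_bowl, palette_knife, flat_brush, crayon_cup from where it was at the start of the episode above 0.02 m).
It also fails if it takes over 67 s, if anything falls off the work surface, if the arm or the gripper's body presses on something with over 40 N, if the wrist force passes 120 N, or if a joint passes its speed limit or range.

ROBOT

A 6-joint arm with a two-finger parallel gripper is mounted at the origin on the work surface. World frame = base frame: x ahead of the robot, y to its left, z up, the work surface at z = 0. Lengths are in m, angles in rad, forces in N, time in s.
With the tool pointing down it reaches from about 0.3 to 0.875 m from the base axis. Payload 4.2 kg.
Tool frame: the origin (TCP) lies at the very end of the fingers, on their centre line; the grasp point (between the pads) lies robot.grasp_offset behind it (robot.grasp_offset is the distance from the TCP to the grasp point, in m); z points along the fingers, y is the line along which they close (so a half turn about z gives the same grasp; the last joint's range is limited). The gripper opens to 85 mm and grips with 20 to 120 N. Pads are 22 mm wide; open, the fingers measure 114 mm over their backs; the gripper's body (76 mm by 85 mm) begins 54 mm behind the grasp point. The pads swing forward as they close: fully open they stand 13 mm farther back than shut.
Start: joints at [-1.124, 0.32, 1.565, -0, 1.257, -0.02], TCP at [0.259, -0.513, 0.231] pointing down, gripper open.
Joint ranges: [-3.11, 3.11], [-0.84, 2.01], [0.21, 2.61], [-1.34, 4.49], [0.05, 2.63], [-2.56, 2.56]. Speed limits (rad/s): [2.57, 2.57, 3.14, 3.14, 3.14, 3.14].

INTERFACE

Orientations are given as a unit quaternion [x, y, z, w].
In Python, from cell import robot, cams gives the robot as it stands.
- The arm moves only by the tool send_rows, never from a script. Its argument "motion" is one flat list of numbers, 7 for each row, row after row: the shift along the world's x, y, z in cm, then the turn, a rotation vector about the world's x, y, z in degrees, then the opening, from -1 (shut) to 1 (fully open). A call has 1 to 20 rows; each row shifts and turns the commanded pose from where the row before left it; what a row does not reach is not made up. A row lasts 1/8 s, in which the tool goes at most 62.5 mm and 10.7 degrees, less where a joint would pass 70% of its speed; a pose out of reach is approached as far as the arm can. A call with a gripper value outside its range is refused whole. The fingers move at their own pace and stop on an object; "grip_force" is the grip in N (left out, the last holds). Time passes only in rows, so rows that do not move let the fingers close. It gives the time, the measured TCP pose, the force, the opening and the grip force at its end, in the units of the state.
- robot.state(): the state, without advancing time (a new reading comes with each control period).
- cams.capture(name): name is "side" or "top"; returns (picture, depth): 480x640x3 uint8, red, green, blue; 480x640 float32, m along the optical axis (not along the pixel's ray), 0 where there is no reading.
- cams.camera_info(name): a dict with "intrinsics" (3x3 intrinsics, pixels), "eye" and "rotation" of the camera in the world. Camera axes: x right, y up, looking along -z (the intrinsics and any distortion apply to the point x, -y, -z); pixel columns grow to the right and rows downward; lengths in m; the calibration is good to about 2 mm. A picture is of the moment at which its call begins. camera_info takes no time and is no camera call.
- robot.finish_job(): hands the job in; it is judged then, once.
The state is a dict: "clock": time; "joint_positions": joint angles; "qd": joint speeds; "tau": joint torques, N m; "position": TCP position; "tool_rot": TCP orientation; "force": force on the tool from outside, world axes, zero at the start; "moment": the same for the moment, N m; "gripper_width": opening from 0.0 (shut) to 1.0 (fully open); "finger_force": force on a finger pad.
Only numpy, scipy, OpenCV 4.12 (cv2) and the standard library are available. Lean on these libraries where they do the work, as an engineer would, in place of code of your own. Each camera call takes 0.05 s, during which the arm holds its last target. There are 200 camera calls.

## Working session

There is one attempt and no reset: what is moved stays moved. The work goes in short steps, Python scripts to look and compute and a tool call to move; the robot and the scene stay as the last step left them, time stands still between calls to the robot, and variables do not carry over. Pictures are saved under pics/ and viewed, at most 10 in all, crops included, and the job is handed in when it is done.

Besides the shell and the picture viewer there is one more tool, called as name(argument=value, ...) on one line, values as JSON. send_rows: Moves the arm, as the interface text tells. Its arguments: {"type":"object","properties":{"motion":{"type":"array","items":{"type":"number"}},"grip_force":{"type":"number"}},"required":["motion"]}

```bash
mkdir -p pics
cat > h.py <<'E'
import numpy as np, cv2
from cell import robot, cams
def cap(n,save=None):
    im,d=cams.capture(n)
    if save: cv2.imwrite('pics/'+save,im[:,:,::-1])
    return im,d
def P(n,u,v,d):
    c=cams.camera_info(n);K=np.array(c['intrinsics']);R=np.array(c['rotation']);e=np.array(c['eye'])
    u=np.asarray(u,float);v=np.asarray(v,float)
    x=(u-K[0,2])/K[0,0];y=(v-K[1,2])/K[1,1]
    return (np.stack([x*d,-y*d,-d+0*x],-1))@R.T+e
def cloud(n,d):
    v,u=np.mgrid[:480,:640]; return P(n,u,v,d)
def ray(n,u,v,z):
    c=cams.camera_info(n);e=np.array(c['eye']);p=P(n,u,v,1.0)-e
    return e+p*((z-e[2])/p[...,2])[...,None]
E
python3 - <<'E'
from h import *
for n in('top','side'):
    im,d=cap(n,n+'0.png'); c=cams.camera_info(n); print(n,c); np.save(n+'_d.npy',d)
print(robot.state(),robot.grasp_offset)
E
```

```text
top {'intrinsics': array([[548.17549418,   0.        , 325.12793936],
       [  0.        , 548.17549418, 235.68005968],
       [  0.        ,   0.        ,   1.        ]]), 'eye': array([ 0.27883369, -0.05693144,  1.43057479]), 'rotation': array([-0.07584223,  0.06027001,  0.70523272, -0.70232634])}
side {'intrinsics': array([[603.55841597,   0.        , 317.29051673],
       [  0.        , 603.55841597, 231.05159163],
       [  0.        ,   0.        ,   1.        ]]), 'eye': array([0.13940605, 1.10816904, 0.98065771]), 'rotation': array([-0.06987694,  0.44766648,  0.87719277, -0.15888607])}
{'clock': 0.1, 'joint_positions': array([-1.12399434e+00,  3.20238217e-01,  1.56556180e+00, -2.95135883e-06,
        1.25738589e+00, -2.00160822e-02]), 'qd': array([ 2.40813604e-05, -3.45443738e-03, -2.53852452e-03,  7.11552215e-04,
       -4.38015779e-04,  7.28688756e-05]), 'tau': array([ 5.25928190e-04, -4.16408050e+01, -2.34705770e+01, -1.93711475e-05,
        4.94286636e-03, -1.52831791e-05]), 'position': array([ 0.25858564, -0.5130999 ,  0.23055859]), 'tool_rot': array([ 9.72883141e-01,  2.31295826e-01, -1.70079345e-04, -7.78262454e-04]), 'force': array([-0.2529297 , -0.12695566,  1.19787716]), 'moment': array([-0.00083668,  0.04356988,  0.05636368]), 'finger_force': 0.0, 'gripper_width': 1.001848230254759} 0.0187
```

```bash
sed -i "s/R=np.array(c\['rotation'\])/R=Rotation.from_quat(c['rotation']).as_matrix()/; 1a from scipy.spatial.transform import Rotation" h.py
```

```text
(no output)
```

View pics/top0.png

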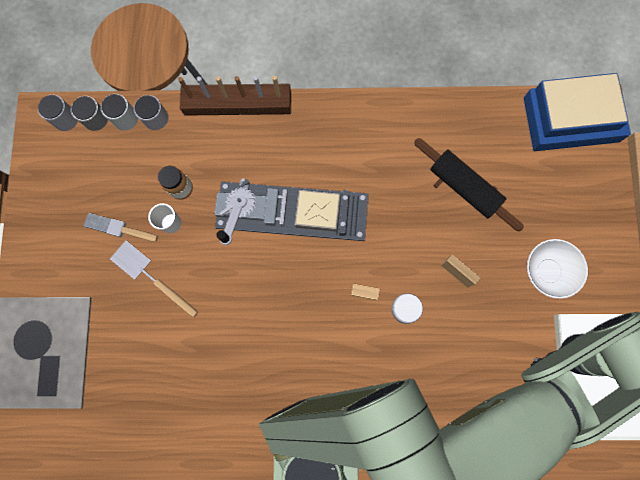

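View pics/side0.png

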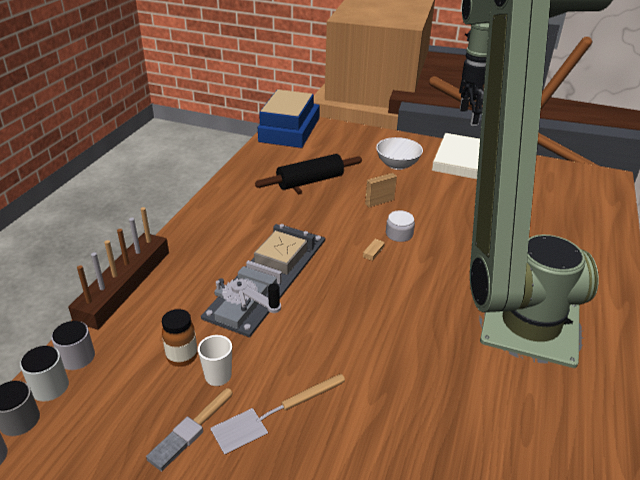

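The top view shows the clamp at (218–367, 180–240), with the stone at (318,209), the jaw plate at (282,206) and the grip at (224,237). The board is at (461,270). The side view shows the board at (381,190), standing on edge. Next I'll measure these from the depth clouds.

```bash
python3 - <<'E'
from h import *
dt=np.load('top_d.npy');C=cloud('top',dt);ds=np.load('side_d.npy');S=cloud('side',ds)
print('table z',[np.round(C[r,c],3) for r,c in((330,300),(150,350),(260,80))], np.round(S[400,420],3))
def rect(Q,name):
    (c,(w,h),a)=cv2.minAreaRect((Q[:,:2]*1000).astype(np.float32)); b=cv2.boxPoints(((c),(w,h),a))
    print(name,len(Q),np.round(c,1),np.round((w,h),1),round(a,1),'z',np.round(np.median(Q[:,2]),4),'\n',b.round(0).tolist())
def sel(A,lo,hi,r):
    v0,v1,u0,u1=r;s=A[v0:v1,u0:u1].reshape(-1,3);return s[(s[:,2]>lo)&(s[:,2]<hi)]
rect(sel(C,.076,.095,(245,295,435,490)),'board top(T)')
rect(sel(S,.076,.095,(165,215,355,405)),'board top(S)')
rect(sel(S,.02,.095,(165,215,355,405)),'board all(S)')
rect(sel(C,.008,.018,(170,250,205,380)),'bed')
st=sel(C,.042,.054,(185,235,290,345));rect(st,'stone')
rect(sel(C,.095,.13,(215,255,210,245)),'grip T')
print('grip', sel(C,.095,.13,(215,255,210,245)).mean(0))
g=sel(S,.075,.13,(275,315,262,290));print('gripS',len(g),g.mean(0) if len(g) else 0)
E
python3 - <<'E'
import cv2
a=cv2.imread('pics/top0.png')
c=cv2.resize(a[170:250,205:380],None,fx=4.5,fy=4.5,interpolation=cv2.INTER_CUBIC)
cv2.imwrite('pics/c1.png',c)
E
```

```text
table z [array([0.311, 0.04 , 0.002]), array([ 0.797, -0.094, -0.   ]), array([0.496, 0.627, 0.001])] [ 0.193  0.301 -0.001]
board top(T) 342 [ 456.6 -368. ] [89.9 23.2] 48.3 z 0.0831 
 [[418.0, -394.0], [435.0, -409.0], [495.0, -342.0], [478.0, -327.0]]
board top(S) 182 [ 458.4 -363.9] [94.  27.7] 50.0 z 0.0827 
 [[418.0, -391.0], [439.0, -409.0], [499.0, -337.0], [478.0, -319.0]]
board all(S) 752 [ 450.1 -388.1] [110.  327.6] 12.7 z 0.0561 
 [[360.0, -241.0], [433.0, -560.0], [540.0, -536.0], [468.0, -216.0]]
bed 2551 [630.5  55.7] [190.2 424.7] 1.0 z 0.0115 
 [[532.0, 266.0], [539.0, -158.0], [729.0, -155.0], [722.0, 270.0]]
stone 1534 [614.3 -12.8] [127.9 113. ] 88.4 z 0.0475 
 [[556.0, -75.0], [669.0, -78.0], [673.0, 49.0], [560.0, 53.0]]
grip T 83 [537.8 224.5] [21.3 22.7] 87.2 z 0.1259 
 [[526.0, 214.0], [549.0, 213.0], [550.0, 235.0], [527.0, 236.0]]
grip [0.53615921 0.22281167 0.12137704]
gripS 294 [0.54082214 0.23347506 0.09998721]
```

View pics/c1.png

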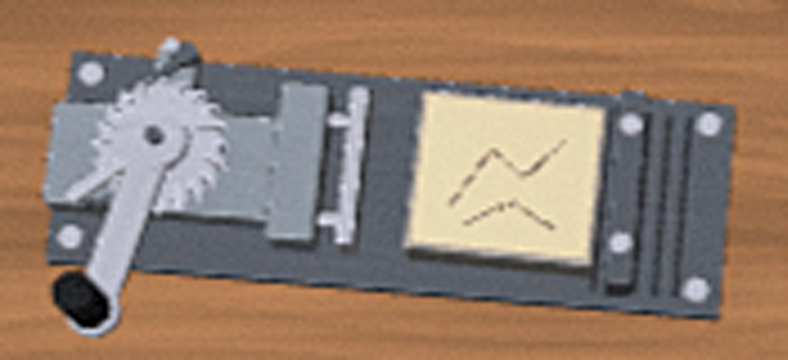

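Run:
```python
from h import *
def pts(l,z):
    l=np.array(l,float);return ray('top',205+l[:,0]/4.5,170+l[:,1]/4.5,z)
B=pts([(72,52),(735,105),(717,318),(48,262)],.012); print('bed',B.round(4).tolist(), [np.linalg.norm(B[i]-B[(i+1)%4]).round(4) for i in range(4)])
x=(B[1]+B[2]-B[0]-B[3])[:2];x/=np.linalg.norm(x);y=np.array([-x[1],x[0]]);o=B.mean(0)[:2]
print('o',o,'yaw deg',np.degrees(np.arctan2(x[1],x[0])))
def loc(p): p=np.atleast_2d(p)[:,:2]-o;return np.c_[p@x,p@y].round(4).tolist()
for n,l,z in(('stone',[(425,93),(605,108),(588,265),(407,250)],.048),('plate front',[(369,88),(353,245)],.048),('plate back',[(350,88),(336,243)],.048),('axis',[(154,135)],.07),('grip top',[(82,299)],.138),('stop',[(612,105),(645,108),(632,290),(605,288)],.052)):
    p=pts(l,z);print(n,p[:,:2].round(4).tolist(),'loc',loc(p))
C=cloud('top',np.load('top_d.npy'))
s=C[170:250,205:380].reshape(-1,3);im=cv2.imread('pics/top0.png')[170:250,205:380].astype(int).reshape(-1,3)
m=(im[:,2]>190)&(im[:,2]-im[:,0]>40)&(s[:,2]>.04)&(s[:,2]<.06)
r=cv2.minAreaRect((s[m,:2]*1000).astype(np.float32));print('stone rect',r,s[m,2].mean(),loc(np.array(r[0])/1000))
g=o+x*(-.13)+y*0; a=np.arctan2(-y[1],-y[0])-0.27; print('grip predicted',g+.105*np.array([np.cos(a),np.sin(a)]))
```

```text
bed [[0.7066, 0.2552, 0.012], [0.6705, -0.1416, 0.012], [0.5419, -0.1289, 0.012], [0.5779, 0.265, 0.012]] [np.float64(0.3984), np.float64(0.1292), np.float64(0.3955), np.float64(0.1291)]
o [0.62421216 0.06244806] yaw deg -95.21589906688371
stone [[0.6692, 0.0403], [0.6593, -0.0642], [0.5665, -0.0538], [0.576, 0.05]] loc [[0.0179, 0.0468], [0.1229, 0.0465], [0.121, -0.0469], [0.0168, -0.0469]]
plate front [[0.6725, 0.073], [0.5791, 0.0811]] loc [[-0.0149, 0.0471], [-0.0145, -0.0466]]
plate back [[0.6726, 0.0841], [0.5804, 0.0909]] loc [[-0.0259, 0.0462], [-0.0244, -0.0463]]
axis [[0.6394, 0.1937]] loc [[-0.1321, 0.0032]]
grip top [[0.5309, 0.2173]] loc [[-0.1458, -0.107]]
stop [[0.66, -0.0682], [0.6581, -0.0872], [0.551, -0.0788], [0.5522, -0.0634]] loc [[0.1269, 0.0475], [0.146, 0.0473], [0.1473, -0.0601], [0.1319, -0.0603]]
stone rect ((621.5144653320312, -5.991878509521484), (102.60148620605469, 90.3545150756836), 83.67389678955078) 0.04734184930012656 [[0.0684, 0.0035]]
grip predicted [0.53779947 0.2290002 ]
```

send_rows(motion=[3.3,2.45,-0.8,0,0,3.6,1,3.3,2.45,-0.8,0,0,3.6,1,3.3,2.45,-0.8,0,0,3.6,1,3.3,2.45,-0.8,0,0,3.6,1,3.3,2.45,-0.8,0,0,3.6,1,3.34,2.41,-0.8,0,0,3.6,0.4,0,0,0,0,0,0,0.4,0,0,0,0,0,0,0.4], grip_force=40)

```text
clock: 1.1
position: [0.4568, -0.3669, 0.1831]
tool_rot: [0.912, 0.41, -0.0, -0.0]
force: [-0.5, 0.7, 0.3]
gripper_width: 0.697
finger_force: 0.0
```

Run:
```python
from h import *
im,d=cap('side','s1.png');cv2.imwrite('pics/s1c.png',cv2.resize(im[90:270,280:500,::-1],None,fx=3,fy=3))
s=robot.state();print({k:np.round(s[k],4) for k in('clock','position','tool_rot','force','gripper_width','joint_positions')})
R=Rotation.from_quat(s['tool_rot']).as_matrix();print(np.degrees(np.arctan2(R[1,1],R[0,1])))
```

```text
{'clock': np.float64(1.15), 'position': array([ 0.4566, -0.3673,  0.1833]), 'tool_rot': array([ 9.125e-01,  4.091e-01, -2.000e-04, -0.000e+00]), 'force': array([ 1.06  , -0.5851, -0.0657]), 'gripper_width': np.float64(0.6961), 'joint_positions': array([-6.9690e-01,  3.7020e-01,  1.6135e+00, -5.0000e-04,  1.1581e+00,
        3.1100e-02])}
-41.69949919890425
```

View pics/s1c.png

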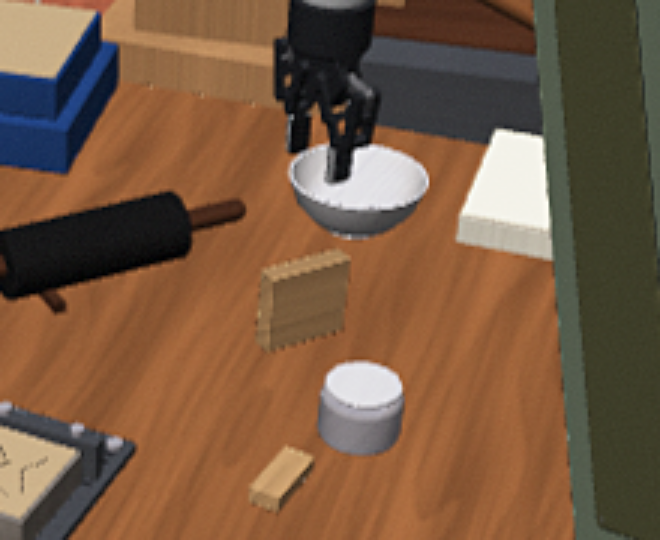

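The open fingers are at crop (330,160), lined up above the board at crop (305,300). Nothing is in the way, so I'll go down and grip.

send_rows(motion=[0,0,-4,0,0,0,0.4,0,0,-4,0,0,0,0.4,0,0,-3.3,0,0,0,0.4,0,0,-2,0,0,0,0.4,0,0,0,0,0,0,-1,0,0,0,0,0,0,-1,0,0,0,0,0,0,-1,0,0,0,0,0,0,-1,0,0,0,0,0,0,-1,0,0,0,0,0,0,-1], grip_force=40)

```text
clock: 2.4
position: [0.4576, -0.3677, 0.0516]
tool_rot: [0.912, 0.41, 0.0, 0.001]
force: [-2.0, -1.3, 6.5]
gripper_width: 0.251
finger_force: 40.8
```

send_rows(motion=[0,0,3,0,0,0,-1,0,0,4,0,0,0,-1,0.6,1.4,4,0,0,-2,-1,1.7,4.2,1,0,0,-5.3,-1,1.7,4.2,0,0,0,-5.3,-1,1.7,4.2,0,0,0,-5.3,-1,1.7,4.2,0,0,0,-5.3,-1,1.7,4.2,0,0,0,-5.3,-1,1.7,4.2,0,0,0,-5.3,-1,1.7,4.2,0,0,0,-5.3,-1,1.7,4.2,0,0,0,-5.3,-1,1.7,4.2,0,0,0,-5.3,-1,0.76,3.8,-1,0,0,-3.8,-1,0,0,-2,0,0,0,-1,0,0,0,0,0,0,-1,0,0,0,0,0,0,-1])

```text
clock: 4.4
position: [0.6239, 0.0629, 0.1407]
tool_rot: [0.999, -0.045, 0.0, -0.0]
force: [0.6, 0.3, -1.2]
gripper_width: 0.249
finger_force: 39.9
```

```bash
cat > m.py <<'E'
from h import *
def m(tag):
    im,d=cap('side',tag+'.png');cv2.imwrite('pics/'+tag+'c.png',cv2.resize(im[150:340,190:350,::-1],None,fx=3.1,fy=3.1,interpolation=cv2.INTER_CUBIC))
    it,t=cap('top',tag+'t.png')
    s=robot.state();print({k:np.round(s[k],4) for k in('clock','position','tool_rot','force','gripper_width','joint_positions')})
    R=Rotation.from_quat(s['tool_rot']).as_matrix();print('yaw y',np.degrees(np.arctan2(R[1,1],R[0,1])),'z',R[:,2])
    return im,d,it,t
E
python3 - <<'E'
from m import *
m('s2')
E
```

```text
{'clock': np.float64(4.5), 'position': array([0.6242, 0.0626, 0.1413]), 'tool_rot': array([ 9.99e-01, -4.54e-02,  8.00e-04, -1.00e-04]), 'force': array([-0.3817,  1.0877, -0.9779]), 'gripper_width': np.float64(0.2502), 'joint_positions': array([ 0.0817,  0.4651,  1.5711, -0.    ,  1.1038,  1.7433])}
yaw y -95.20404148266769 z [ 1.56268981e-03  9.06636683e-05 -9.99998775e-01]
```

View pics/s2c.png

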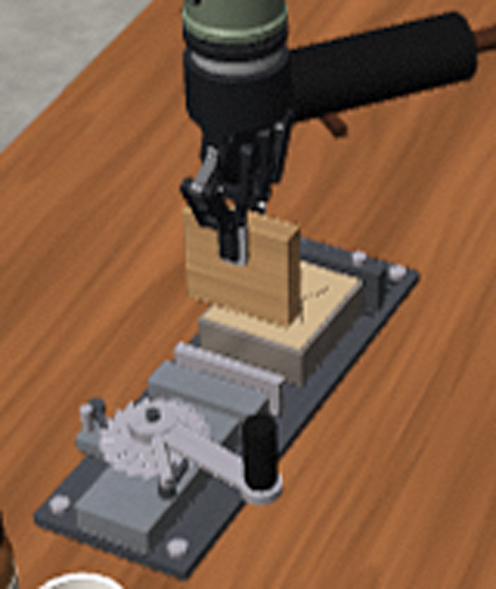

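Run:
```python
from h import *
o=np.array([.62421,.06245]);a=np.radians(-95.2);x=np.array([np.cos(a),np.sin(a)]);y=np.array([-x[1],x[0]])
for n,l,z in(('stone near edge',[(202,320),(300,351)],.048),('plate front',[(184,346),(283,380)],.048),('board bot jawside',[(188,293),(294,324)],.0897),('board top jawside',[(184,209),(285,223)],.1737)):
    l=np.array(l,float);p=ray('side',190+l[:,0]/3.1,150+l[:,1]/3.1,z)[:,:2]-o
    print(n,np.c_[p@x,p@y].round(4).tolist())
```

```text
stone near edge [[0.013, 0.0476], [0.0132, -0.0409]]
plate front [[-0.0221, 0.0437], [-0.024, -0.0455]]
board bot jawside [[-0.0075, 0.0464], [-0.0051, -0.0457]]
board top jawside [[-0.0122, 0.0427], [0.0058, -0.0335]]
```

Run:
```python
from h import *
im,d=cap('side');im2,d2=cap('side');d=(d+d2)/2;C=cloud('side',d)
o=np.array([.62421,.06245]);a=np.radians(-95.2);x=np.array([np.cos(a),np.sin(a)]);y=np.array([-x[1],x[0]])
L=np.dstack([(C[...,:2]-o)@x,(C[...,:2]-o)@y,C[...,2]])[150:340,190:350].reshape(-1,3)
n=cv2.blur(im,(1,1))
def st(name,q,b):
    s=L[np.all((L>np.array(b)[:,0])&(L<np.array(b)[:,1]),1)];print(name,len(s),'med',np.median(s,0).round(4),'pct5/95 x',np.percentile(s[:,0],[5,95]).round(4))
    if len(s)>20:
        A=np.c_[s[:,1],s[:,2]-b[2][0],np.ones(len(s))];print('  x = c.[y,z,1]',np.linalg.lstsq(A,s[:,0],rcond=None)[0].round(4))
st('board jaw face',0,[(-.03,.02),(-.04,.04),(.096,.14)])
st('stone jaw face',0,[(-.0,.03),(-.045,.045),(.022,.043)])
st('stone top',0,[(.02,.11),(-.035,.035),(.03,.06)])
st('jaw back/plate top',0,[(-.05,-.005),(-.04,.04),(.044,.056)])
s=L[(abs(L[:,1])<.04)]
for z0,z1 in((.044,.053),(.030,.043)):
    q=s[(s[:,2]>z0)&(s[:,2]<z1)];h,e=np.histogram(q[:,0],bins=np.arange(-.06,.04,.004));print(z0,list(zip((e[:-1]*1000).round().astype(int).tolist(),h.tolist())))
```

```text
board jaw face 421 med [-0.0125 -0.0006  0.1178] pct5/95 x [-0.0152 -0.0102]
  x = c.[y,z,1] [-0.0044  0.0023 -0.0126]
stone jaw face 234 med [ 0.0111 -0.0055  0.0329] pct5/95 x [0.0084 0.0205]
  x = c.[y,z,1] [-0.0332  0.0149  0.0117]
stone top 297 med [ 0.0613 -0.0173  0.0486] pct5/95 x [0.0221 0.1054]
  x = c.[y,z,1] [-0.5777  1.8459  0.0187]
jaw back/plate top 163 med [-0.0287 -0.0009  0.0472] pct5/95 x [-0.0485 -0.0204]
  x = c.[y,z,1] [-0.0004 -0.1088 -0.032 ]
0.044 [(-60, 28), (-56, 42), (-52, 33), (-48, 33), (-44, 7), (-40, 0), (-36, 0), (-32, 38), (-28, 35), (-24, 32), (-20, 6), (-16, 0), (-12, 0), (-8, 0), (-4, 0), (0, 0), (4, 1), (8, 25), (12, 49), (16, 31), (20, 35), (24, 33), (28, 33), (32, 21)]
0.03 [(-60, 0), (-56, 0), (-52, 0), (-48, 0), (-44, 0), (-40, 0), (-36, 1), (-32, 64), (-28, 30), (-24, 0), (-20, 0), (-16, 0), (-12, 0), (-8, 0), (-4, 0), (0, 0), (4, 4), (8, 83), (12, 28), (16, 0), (20, 0), (24, 0), (28, 0), (32, 0)]
```

send_rows(motion=[0,0.2,-2,0,0,0,-1,0,0,-1.6,0,0,0,-1,0,0,-0.8,0,0,0,-1,0,0,-0.8,0,0,0,-1,0,0,0,0,0,0,-1])

```text
clock: 5.22
position: [0.6235, 0.065, 0.0878]
tool_rot: [0.999, -0.045, -0.0, 0.0]
force: [-0.3, 0.1, -0.4]
gripper_width: 0.25
finger_force: 39.9
```

send_rows(motion=[0,0,-0.8,0,0,0,-1,0,0,-0.8,0,0,0,-1,0,0,-0.6,0,0,0,-1,0,0,0,0,0,0,-1])

```text
clock: 5.72
position: [0.6233, 0.0651, 0.0656]
tool_rot: [0.999, -0.045, -0.001, 0.0]
force: [-0.5, 0.1, -0.2]
gripper_width: 0.252
finger_force: 39.9
```

send_rows(motion=[0,0,-0.2,0,0,0,-1,0,0,0,0,0,0,-1])

```text
clock: 5.98
position: [0.6238, 0.0651, 0.0644]
tool_rot: [0.999, -0.045, 0.0, 0.0]
force: [-0.6, 0.6, -0.3]
gripper_width: 0.248
finger_force: 39.9
```

send_rows(motion=[0,0,-0.15,0,0,0,-1,0,0,0,0,0,0,-1])

```text
clock: 6.22
position: [0.6241, 0.0651, 0.0636]
tool_rot: [0.999, -0.045, 0.001, -0.0]
force: [-0.5, -0.8, 3.5]
gripper_width: 0.255
finger_force: 40.4
```

send_rows(motion=[0,0,0,0,0,0,-0.4,0,0,0,0,0,0,-0.2,0,0,0,0,0,0,0,0,0,0,0,0,0,0.1,0,0,0,0,0,0,0.1,0,0,0,0,0,0,0.1,0,0,2,0,0,0,0.1,0,0,4,0,0,0,0.1,0,0,5,0,0,0,0.1])

```text
clock: 7.35
position: [0.6231, 0.065, 0.173]
tool_rot: [0.999, -0.045, -0.001, 0.0]
force: [0.8, -0.6, 0.0]
gripper_width: 0.55
finger_force: 0.0
```

Run:
```python
from m import *
m('s3')
```

```text
{'clock': np.float64(7.45), 'position': array([0.6272, 0.0654, 0.1792]), 'tool_rot': array([ 9.99e-01, -4.50e-02,  6.10e-03, -8.00e-04]), 'force': array([ 0.4945, -0.9483,  0.6816]), 'gripper_width': np.float64(0.5501), 'joint_positions': array([ 8.5700e-02,  4.3490e-01,  1.5197e+00, -1.0000e-04,  1.1747e+00,
        1.7465e+00])}
yaw y -95.15204197355328 z [ 1.22870835e-02  9.70969912e-04 -9.99924040e-01]
```

View pics/s3c.png

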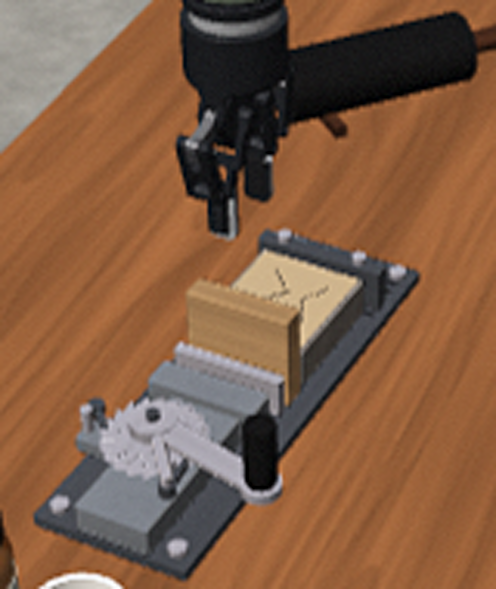

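The board stands upright between the jaw plate and the stone, at crop (245,335), and the fingers are clear of it. Next is the lever grip at crop (260,455).

send_rows(motion=[-2,3.8,0.5,0,0,0,0.4,-2.1,4,0,0,0,0,0.4,-2.2,4.2,0,0,0,0,0.4,-2.2,4.3,0,0,0,0,0.4,0,0,0,0,0,0,0.4,0,0,-2,0,0,0,0.4,0,0,0,0,0,0,0.4], grip_force=25)

```text
clock: 8.32
position: [0.538, 0.227, 0.1563]
tool_rot: [0.999, -0.045, -0.002, 0.001]
force: [-0.0, -0.9, 0.0]
gripper_width: 0.702
finger_force: 0.0
```

Run:
```python
from m import *
im,d,it,t=m('s4')
cv2.imwrite('pics/s4d.png',cv2.resize(im[190:350,200:340,::-1],None,fx=3.5,fy=3.5,interpolation=cv2.INTER_CUBIC))
C=cloud('side',d)[250:330,250:300].reshape(-1,3); b=im[250:330,250:300].reshape(-1,3).max(1)
k=(b<60)&(C[:,2]>.09)&(C[:,2]<.125)&(abs(C[:,0]-.54)<.04)&(abs(C[:,1]-.228)<.035);print('grip surf',k.sum(),C[k].mean(0))
```

```text
{'clock': np.float64(8.425), 'position': array([0.5392, 0.2274, 0.1579]), 'tool_rot': array([ 9.99e-01, -4.54e-02, -0.00e+00,  2.00e-04]), 'force': array([ 1.2173, -0.0289,  0.4741]), 'gripper_width': np.float64(0.703), 'joint_positions': array([ 3.7960e-01,  3.8990e-01,  1.6515e+00, -4.0000e-04,  1.1004e+00,
        2.0415e+00])}
yaw y -95.20777887628024 z [-1.07607638e-04 -3.93053331e-04 -9.99999917e-01]
grip surf 140 [0.53664397 0.23581868 0.10789458]
```

View pics/s4d.png

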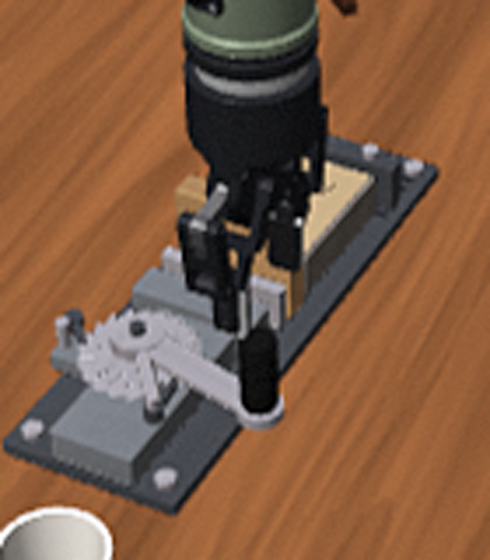

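The fingers straddle the line of the grip, which is at crop (258,375). I'll go down and close on it.

send_rows(motion=[0,0,-3,0,0,0,0.4,0,0,-3.5,0,0,0,0.4,0,0,0,0,0,0,0.4,0,0,0,0,0,0,-1,0,0,0,0,0,0,-1,0,0,0,0,0,0,-1,0,0,0,0,0,0,-1,0,0,0,0,0,0,-1], grip_force=30)

```text
clock: 9.43
position: [0.54, 0.2284, 0.0947]
tool_rot: [0.999, -0.045, 0.002, -0.001]
force: [0.1, -0.2, 5.7]
gripper_width: 0.275
finger_force: 29.5
```

send_rows(motion=[-0.32,-0.99,0,0,0,5.73,-1,-0.22,-1.02,0,0,0,5.73,-1,-0.12,-1.06,0,0,0,5.73,-1,-0.01,-1.04,0,0,0,5.73,-1,0.09,-1.05,0,0,0,5.73,-1,0,0,0,0,0,0,-1,0,0,0,0,0,0,-1])

```text
clock: 10.3
position: [0.5357, 0.177, 0.0947]
tool_rot: [0.979, 0.203, 0.003, -0.0]
force: [5.1, -1.8, 5.4]
gripper_width: 0.273
finger_force: 29.7
```

```bash
cat > f.py <<'E'
from h import *
A=np.array([.6382,.1913]);F=[]
for i in range(6):
    cams.capture('side' if i else 'side'); s=robot.state();F.append(np.r_[s['force'],s['moment']])
p=s['position'];r=p[:2]-A;th=np.arctan2(r[1],r[0])%(2*np.pi)-np.radians(159.3)
a=th+np.radians(159.3);t=np.array([-np.sin(a),np.cos(a)]);rr=r/np.linalg.norm(r);F=np.array(F);m=F.mean(0)
print('clk',round(s['clock'],2),'pos',p.round(4),'theta',th.round(3),'rad',np.linalg.norm(r).round(4),'push',(-m[:2]@t).round(2),'+-',F[:,:2].std(0).round(2),'radial',(m[:2]@rr).round(2),'F',m.round(2),'w',round(s['gripper_width'],3))
E
python3 f.py
```

```text
clk 10.6 pos [0.5357 0.1771 0.0947] theta 0.499 rad 0.1035 push -2.7 +- [0.57 0.58] radial -4.57 F [ 4.9  -2.05  6.76 -0.15 -0.62 -0.24] w 0.274
```

send_rows(motion=[0.15,0,0,0,0,0,-1,0,0,0,0,0,0,-1])

```text
clock: 10.85
position: [0.5356, 0.1769, 0.0947]
tool_rot: [0.979, 0.203, 0.002, -0.0]
force: [0.5, -1.7, 9.3]
gripper_width: 0.274
finger_force: 30.0
```

```bash
python3 f.py
```

```text
clk 11.15 pos [0.5356 0.1769 0.0947] theta 0.5 rad 0.1036 push -2.11 +- [0.18 0.44] radial -0.67 F [ 0.95 -2.    9.6  -0.14 -0.13 -0.2 ] w 0.27
```

send_rows(motion=[-0.14,1.02,0,0,0,-5.73,-1,-0.03,1.04,0,0,0,-5.73,-1,0.07,1.04,0,0,0,-5.73,-1,0.18,1.03,0,0,0,-5.73,-1,0.28,1.01,0,0,0,-5.73,-1,0.09,0.25,0,0,0,-1.4,-1,0,0,0,0,0,0,-1])

```text
clock: 12.02
position: [0.541, 0.231, 0.0947]
tool_rot: [0.998, -0.057, 0.003, -0.001]
force: [2.4, -1.5, 7.9]
gripper_width: 0.271
finger_force: 29.8
```

```bash
sed -i 's/.6382,.1913/.6394,.1958/; s/range(6)/range(4)/' f.py; sed -i "s/'w',/'yaw',np.degrees(2*np.arctan2(s['tool_rot'][1],s['tool_rot'][0])).round(1),'w',/" f.py; python3 f.py
```

```text
clk 12.22 pos [0.5409 0.231  0.0947] theta 0.018 rad 0.1046 push -0.14 +- [0.37 0.55] radial -3.86 F [ 3.59 -1.43  7.26 -0.29 -0.47 -0.03] yaw -6.6 w 0.274
```

send_rows(motion=[0.2,0.25,0,0,0,-1.4,-1,0,0,0,0,0,0,-1])

```text
clock: 12.48
position: [0.5412, 0.2314, 0.0946]
tool_rot: [0.998, -0.069, 0.001, 0.002]
force: [0.1, -8.2, 11.5]
gripper_width: 0.268
finger_force: 30.3
```

```bash
python3 f.py
```

```text
clk 12.68 pos [0.5412 0.2314 0.0946] theta 0.013 rad 0.1045 push -6.69 +- [0.56 0.44] radial -1.79 F [-5.900e-01 -6.900e+00  1.121e+01 -1.030e+00 -1.000e-02  1.800e-01] yaw -7.9 w 0.274
```

send_rows(motion=[-0.22,-0.49,0,0,0,2.8,-1,-0.28,-0.95,0,0,0,5.39,-1,-0.18,-0.97,0,0,0,5.39,-1,-0.1,-0.99,0,0,0,5.39,-1,0,-0.99,0,0,0,5.39,-1,0.09,-0.97,0,0,0,5.39,-1,0,0,0,0,0,0,-1,0,0,0,0,0,0,-1,0,0,0,0,0,0,-1])

```text
clock: 13.8
position: [0.5354, 0.1795, 0.0947]
tool_rot: [0.982, 0.188, 0.002, 0.0]
force: [1.2, -2.1, 7.8]
gripper_width: 0.275
finger_force: 30.0
```

```bash
sed -i 's/.6394,.1958/.6393,.1941/; s/range(4)/range(6)/' f.py; python3 f.py
```

```text
clk 14.1 pos [0.5354 0.1795 0.0946] theta 0.501 rad 0.105 push -2.82 +- [0.59 0.6 ] radial -1.23 F [ 1.61 -2.62  8.85 -0.38 -0.24 -0.32] yaw 21.7 w 0.272
```

send_rows(motion=[-0.09,0.97,0,0,0,-5.39,-1,0,0.99,0,0,0,-5.39,-1,0.1,0.99,0,0,0,-5.39,-1,0.18,0.97,0,0,0,-5.39,-1,0.28,0.95,0,0,0,-5.39,-1,0,0,0,0,0,0,-1,-0.28,-0.95,0,0,0,5.39,-1,-0.18,-0.97,0,0,0,5.39,-1,-0.1,-0.99,0,0,0,5.39,-1,0,-0.99,0,0,0,5.39,-1,0.09,-0.97,0,0,0,5.39,-1,0,0,0,0,0,0,-1,0,0,0,0,0,0,-1,0,0,0,0,0,0,-1])

```text
clock: 15.85
position: [0.5354, 0.1795, 0.0947]
tool_rot: [0.982, 0.188, 0.002, 0.0]
force: [1.9, -2.0, 8.7]
gripper_width: 0.273
finger_force: 30.0
```

```bash
python3 f.py
```

```text
clk 16.15 pos [0.5354 0.1795 0.0947] theta 0.501 rad 0.1049 push -2.68 +- [0.48 0.33] radial -1.24 F [ 1.6  -2.48  8.89 -0.34 -0.27 -0.31] yaw 21.7 w 0.274
```

Run:
```python
from m import *
im,d,it,t=m('s5')
a=cv2.imread('pics/s3.png')[200:340,190:340];b=im[200:340,190:340,::-1]
cv2.imwrite('pics/s5d.png',cv2.resize(np.hstack([a,b]),None,fx=2.6,fy=2.6,interpolation=cv2.INTER_CUBIC))
```

```text
{'clock': np.float64(16.25), 'position': array([0.5354, 0.1795, 0.0946]), 'tool_rot': array([9.821e-01, 1.883e-01, 1.800e-03, 2.000e-04]), 'force': array([ 2.1785, -2.1837,  8.3395]), 'gripper_width': np.float64(0.2716), 'joint_positions': array([ 3.0350e-01,  4.2190e-01,  1.7828e+00, -1.0000e-03,  9.3330e-01,
        1.4961e+00])}
yaw y -68.29765243474353 z [ 3.69249415e-03  2.94783537e-04 -9.99993139e-01]
```

View pics/s5d.png

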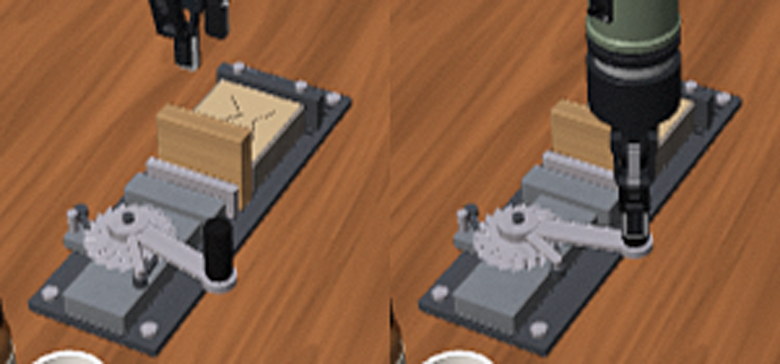

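In this before/after pair the jaw plate has advanced from (150,160) to (160,155), and the board's edge has shifted with it. The ratchet works, so I'll continue one stroke at a time.

send_rows(motion=[-0.09,0.97,0,0,0,-5.39,-1,0,0.99,0,0,0,-5.39,-1,0.1,0.99,0,0,0,-5.39,-1,0.18,0.97,0,0,0,-5.39,-1,0.28,0.95,0,0,0,-5.39,-1,0,0,0,0,0,0,-1,-0.28,-0.95,0,0,0,5.39,-1,-0.18,-0.97,0,0,0,5.39,-1,-0.1,-0.99,0,0,0,5.39,-1,0,-0.99,0,0,0,5.39,-1,0.09,-0.97,0,0,0,5.39,-1,0,0,0,0,0,0,-1,0,0,0,0,0,0,-1,0,0,0,0,0,0,-1])

```text
clock: 18.0
position: [0.5353, 0.1798, 0.0947]
tool_rot: [0.982, 0.188, 0.002, -0.0]
force: [0.9, -2.2, 9.1]
gripper_width: 0.273
finger_force: 29.9
```

```bash
python3 f.py
```

```text
clk 18.3 pos [0.5353 0.1798 0.0947] theta 0.498 rad 0.1049 push -1.86 +- [0.51 0.33] radial -1.29 F [ 1.53 -1.66  9.1  -0.27 -0.24 -0.4 ] yaw 21.7 w 0.269
```

send_rows(motion=[-0.09,0.97,0,0,0,-5.39,-1,0,0.99,0,0,0,-5.39,-1,0.1,0.99,0,0,0,-5.39,-1,0.18,0.97,0,0,0,-5.39,-1,0.28,0.95,0,0,0,-5.39,-1,0,0,0,0,0,0,-1,-0.28,-0.95,0,0,0,5.39,-1,-0.18,-0.97,0,0,0,5.39,-1,-0.1,-0.99,0,0,0,5.39,-1,0,-0.99,0,0,0,5.39,-1,0.09,-0.97,0,0,0,5.39,-1,0,0,0,0,0,0,-1,0,0,0,0,0,0,-1,0,0,0,0,0,0,-1])

```text
clock: 20.05
position: [0.5354, 0.1809, 0.0946]
tool_rot: [0.982, 0.188, 0.002, -0.001]
force: [0.4, 2.0, 7.6]
gripper_width: 0.273
finger_force: 30.0
```

```bash
python3 f.py
```

```text
clk 20.35 pos [0.5354 0.1809 0.0946] theta 0.488 rad 0.1048 push 2.28 +- [0.44 0.41] radial -1.01 F [ 0.71  2.38  7.84  0.31 -0.21 -0.27] yaw 21.7 w 0.27
```

The push is now 5.0 N above the free stroke, which is clearly stiff, so I'm stopping here. I'll swing the lever back to rest and release it.

send_rows(motion=[-0.09,0.97,0,0,0,-5.39,-1,0,0.99,0,0,0,-5.39,-1,0.1,0.99,0,0,0,-5.39,-1,0.18,0.97,0,0,0,-5.39,-1,0.28,0.95,0,0,0,-5.39,-1,0.06,0.2,0,0,0,0,-1,0,0,0,0,0,0,-1,0,0,0,0,0,0,-1])

```text
clock: 21.35
position: [0.541, 0.2305, 0.0946]
tool_rot: [0.999, -0.046, 0.002, -0.001]
force: [3.5, -0.8, 7.2]
gripper_width: 0.272
finger_force: 30.1
```

```bash
python3 f.py
```

```text
clk 21.65 pos [0.541  0.2305 0.0946] theta 0.007 rad 0.1048 push -0.52 +- [0.59 0.51] radial -3.25 F [ 2.87 -1.61  7.36 -0.33 -0.43 -0.49] yaw -5.3 w 0.269
```

send_rows(motion=[0,0,0,0,0,0,-0.2,0,0,0,0,0,0,0.1,0,0,0,0,0,0,0.4,0,0,0,0,0,0,0.4,0,0,0,0,0,0,0.4,0,0,3,0,0,0,0.4,0,0,4,0,0,0,0.4,0,0,5,0,0,0,0.4,-5,0,3,0,0,0,0.4,-5,0,2,0,0,0,0.4,-3,0,0,0,0,0,0.4,0,0,0,0,0,0,0.4,0,0,0,0,0,0,0.4])

```text
clock: 23.28
position: [0.4101, 0.2301, 0.2629]
tool_rot: [0.999, -0.045, 0.0, -0.0]
force: [0.2, 0.1, -0.9]
gripper_width: 0.701
finger_force: 0.0
```

Run:
```python
from m import *
im,d,it,t=m('s6')
a=im[200:340,190:340,::-1];b=it[170:250,205:380,::-1]
a=cv2.resize(a,(375,350));b=cv2.resize(b,(415,190));o=np.zeros((350,790,3),np.uint8);o[:,:375]=a;o[:190,375:]=b
cv2.imwrite('pics/s6d.png',o)
```

```text
{'clock': np.float64(23.375), 'position': array([0.4104, 0.2301, 0.2625]), 'tool_rot': array([ 9.99e-01, -4.52e-02, -0.00e+00,  2.00e-04]), 'force': array([0.5756, 0.7664, 0.1601]), 'gripper_width': np.float64(0.6976), 'joint_positions': array([ 4.8670e-01,  1.3390e-01,  1.7336e+00, -3.0000e-04,  1.2744e+00,
        2.1480e+00])}
yaw y -95.18113917243713 z [-8.13172251e-05 -3.57678556e-04 -9.99999933e-01]
```

View pics/s6d.png

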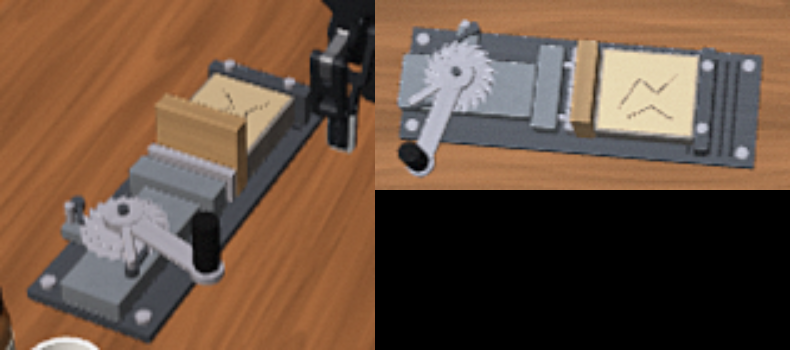

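The lever is at rest with its grip at (413,155). The board at (585,88) is upright and pressed against the stone, and the stone is against the stop at (703,100). I'm handing the job in.

```bash
python3 -c "
from cell import robot
print(robot.finish_job())"
```

```text
the job is handed in; nothing more can be done
None
```

I stood the board between the jaw and the stone, clamped the stone against the stop in five strokes (the last about 5 N stiffer than the free stroke), returned the lever to rest, let go, and handed the job in at about 23 s; the verdict was not shown.

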